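# Hold the reference cell in the light path

## Task

First slide the shutter on the lamp head fully open by the knob on top of its blade, so that the lens is uncovered. Then lift the longest of the three glass cells out of the rack, fingers on its two frosted long faces only (never on the clear end windows or the stopper), and hold it upright and still in the air midway between lamp head and detector head, so that the light runs lengthwise through both end windows. There is no holder for it: finish while still holding it there, without knocking it against the rig, and leave the other cells and the loose things on the bench where they are.

Things in the scene. Friction and masses are not known exactly. Their poses are not given: they have to be found in the camera images.
- beam (a point): middle of the light path, midway between the two heads of the rig, 80 mm above the table. The 4 mm thick light beam runs along this frame's x axis from the lamp head (at -x) to the detector head (at +x); z is up. 155 mm are free between the heads: the lamp head fills x = -160 to -78 mm, the detector head x = +77 to +160 mm.
- shutter (a joint): slide shutter in front of the lamp's lens, in m: 0 = shut (steel blade covers the lens), 0.024 = fully open (the square opening of the blade is in front of the lens, against the end stop). It starts at 0 to 0.005. It slides along the beam frame's +y to open, with about 1.5 N of friction, and stays where it is left.
- shutter_knob (a point): centre of the shutter's knob: an upright black knob 15 mm in diameter and 26 mm high on the top edge of the blade, its underside 114 mm and its top 140 mm above the table (9 mm free above the lamp head, nothing else beside it). At joint value q it stands at x = -85 mm, y = -12 mm + q in the beam frame.
- cell_center (a point): centre of the longest glass cell, halfway up the glass. It is 52 mm long (its x axis), 24 mm wide (y), 45 mm high (z up), with a white stopper 42 x 17 mm standing 9 mm above the glass; about 70 g. The two long faces (facing +y and -y) are frosted: grip these. The narrow ends (facing +x and -x) are clear windows. In the rack this point is 28.5 mm above the table.
- cell_win_a (a point): centre of the outer face of the long cell's clear window at its +x end, 26 mm from the cell's centre; the clear glass is 19 mm wide and about 38 mm high
- cell_win_b (a point): the same for the clear window at its -x end; either window may face the lamp
- cell_long: the longest cell as a whole; origin at the centre of its underside, 22.5 mm below the cell's centre; axes as those of its centre
- cell_long_side_a: frosted glass plate that forms the long cell's +y face, 52 x 2.5 x 45 mm (its origin is at the cell's origin)
- cell_long_side_b: frosted glass plate that forms the long cell's -y face, 52 x 2.5 x 45 mm (its origin is at the cell's origin)
- cell_long_clear: the parts of the long cell not to be touched with the fingers: the two clear end windows, set in between the frosted plates, and the white stopper (its origin is at the cell's origin)
- rig: the fixed light-path rig with its shutter; origin on the table below the middle of the beam, axes as the beam's. Under the beam lies an aluminium rail, 330 mm (x) x 52 mm, 17 mm high. The lamp head (black housing with fins, aluminium shutter guide 96 mm wide in y) and the detector head (round flange, aluminium box) reach from 55 to 105 mm above the table.
- rack: fixed dark grey rack, 84 mm (x) x 212 mm (y), top 14 mm above the table, with three pockets at y = -76, 0 and +76 mm, each 55 x 27 mm, their floor 6 mm above the table; a cell stands in each, lengthwise along the rack's x, with 1.5 mm of play around the longest; origin at the centre of its underside
- cell_mid: the middle-sized cell in the rack: the same make, 32 mm long, 24 mm wide, 45 mm high plus stopper; origin at the centre of its underside; leave it
- cell_short: the shortest cell in the rack: the same make, 22 mm long, 24 mm wide, 45 mm high plus stopper; origin at the centre of its underside; leave it
- tape: roll of paper tape lying flat on the table, 72 mm across, 24 mm high; origin at the centre of its underside; leave it
- screwdriver: screwdriver lying on the table, 190 mm long, 26 mm thick; origin under its middle; leave it
- pliers: side cutters lying on the table, about 160 x 55 mm, 13 mm high; origin on the table near their pivot; leave them
- capacitor: loose black capacitor standing on the table, 25 mm in diameter, 42 mm high; origin at the centre of its underside; leave it
- bottle: brown bottle standing on the table, 60 mm in diameter, 150 mm high; origin at the centre of its underside; leave it
Not all that is in view belongs to the job. Several things have the shape of the rack; the one meant has the colours described above. What is shaped like the cell_long but purple is not meant.

How it is judged:
By the outcome, as a careful person would: the job done as asked, in the order asked, and still so for the second after the job is handed in, while the arm keeps its last pose, push and grip.
It also fails if it takes over 53 s, if anything falls off the work surface, if the arm or the gripper's body presses on something with over 40 N, if the wrist force passes 120 N, or if a joint passes its speed limit or range.

## Robot

A 6-joint arm with a two-finger parallel gripper is mounted at the origin on the work surface. World frame = base frame: x ahead of the robot, y to its left, z up, the work surface at z = 0. Lengths are in m, angles in rad, forces in N, time in s.
With the tool pointing down it reaches from about 0.35 to 0.975 m from the base axis. Payload 4.9 kg.
Tool frame: the origin (TCP) lies midway between the tips of the shut fingers; the grasp point (between the pads) lies 19 mm behind it; z points along the fingers, y is the line along which they close (so a half turn about z gives the same grasp; the last joint's range is limited). The gripper opens to 85 mm and grips with 20 to 120 N. Pads are 22 mm wide; open, the fingers measure 114 mm over their backs; the gripper's body (76 mm by 85 mm) begins 54 mm behind the grasp point. The pads swing forward as they close: fully open they stand 13 mm farther back than shut.
Start: joints at [-1.378, 0.053, 1.613, -0, 1.476, -0.119], TCP at [0.192, -0.595, 0.231] pointing down, gripper open.
Joint ranges: [-3.01, 3.01], [-1.01, 2.22], [0.06, 2.58], [-1.02, 4.17], [0.09, 2.62], [-3.14, 3.14]. Speed limits (rad/s): [2.57, 2.57, 3.14, 3.14, 3.14, 3.14].

## Interface

Orientations are given as a rotation vector (axis times angle).
In Python, from station import ctrl gives the robot as it stands. The module is installed in compiled form; this text tells all that it offers.
- The arm moves only by the shell command python3 -m handwheel 'ROWS' [OPENING] [FORCE]. ROWS is JSON, a list of rows, each a list of 2 entries, a list of its own where there are three numbers: the shift along the tool's x, y, z in cm, then the turn, a rotation vector about the tool's x, y, z in rad. In form: [[[tx, ty, tz], [ax, ay, az]], ...]. A call has 1 to 5 rows; each row is the pose to reach, as a shift and turn from the pose commanded when the call began, along the tool's axes at that moment; what a row does not reach only later rows make up. A row lasts 1/8 s, in which the tool goes at most 62.5 mm and 10.7 degrees, less where a joint would pass 70% of its speed; a pose out of reach is approached as far as the arm can. A call with a gripper value outside its range is refused whole. OPENING is the gripper's target within -1 to 1 (shut at 1, half-way at 0, fully open at -1), set as the call begins (- or left out, the last holds). The fingers move at their own pace and stop on an object; FORCE is the grip in N (left out, the last holds). Time passes only in rows, so rows that repeat a pose let the fingers close. It gives the time, the measured TCP pose, the force, the opening and the grip force at its end, in the units of the state.
- ctrl.get_obs(): the state, without advancing time (a new reading comes with each control period).
- ctrl.get_image(name): name is "scene" or "top" or "wrist"; returns the picture (480x640x3 uint8, blue, green, red); there is no depth.
- ctrl.calibration(name): a dict with "fx", "fy", "cx", "cy" (pixels), "R" (3x3) and "t" (3): a world point X has camera coordinates R X + t. Camera axes: x right, y down, z forward; pixel columns grow to the right and rows downward; lengths in m; the calibration is good to about 2 mm. A picture is of the moment at which its call begins: read the wrist's pose just before it. calibration takes no time and is no camera call; for the wrist camera it gives the pose at the moment of the call.
- ctrl.finish_job(): hands the job in; it is judged then, once.
Trained networks look in the newest picture that a camera, given by its name, has taken for a name from the list of things; names that differ only in an ending like _2 or _b are one class to them, and where a whole thing is asked for, a point or a joint stands for the part that bears it (a point fixed in the world has none). Each returns a list of dicts, best first, with "score" (0 to 1); they miss things now and then, are a little off and sometimes report something else, mostly with a low value. They report only what shows in the picture. A call takes as long as a camera call. They do not tell look-alikes from the thing itself.
- ctrl.look_for(camera, query): "position" ([column, row] in pixels, amid what is visible of it).
- ctrl.landmark_of(camera, query): "position" ([column, row] in pixels: a listed point, or the origin of a listed thing).
The state is a dict: "t": time; "q": joint angles; "dq": joint speeds; "effort": joint torques, N m; "tool_pos": TCP position; "tool_rot": TCP orientation; "contact_force": force on the tool from outside, world axes, zero at the start; "wrist_torque": the same for the moment, N m; "opening": finger opening in m; "grip_force": force on a finger pad.
Only numpy, scipy, OpenCV 4.12 (cv2) and the standard library are available. Lean on these libraries where they do the work, as an engineer would, in place of code of your own. Each camera call takes 0.05 s, during which the arm holds its last target. There are 200 camera calls.

## Working session

There is one attempt and no reset: what is moved stays moved. The work goes in short steps, Python scripts to look and compute and a shell command to move; the robot and the scene stay as the last step left them, time stands still between calls to the robot, and variables do not carry over. Pictures are saved under pics/ and viewed, at most 10 in all, crops included, and the job is handed in when it is done.

```bash
mkdir -p pics; python3 - <<'E'
from station import ctrl
import cv2
o=ctrl.get_obs(); print(o['t'],o['tool_pos'],o['tool_rot'],o['opening'])
for c in ("scene","top"):
    im=ctrl.get_image(c); cv2.imwrite(f"pics/{c}0.png",im)
    for q in ("beam","shutter_knob","cell_center","cell_win_a","cell_long","rig","rack","cell_mid","cell_short"):
        print(c,q,[([round(v) for v in d['position']],round(d['score'],2)) for d in ctrl.landmark_of(c,q)[:4]])
print(ctrl.get_obs()['t'])
E
```

```text
0.0 [ 0.19161577 -0.5942519   0.23005292] [-3.10146252e+00 -4.87467395e-01  1.57412575e-04] 0.08538081057132342
scene beam [([368, 197], 0.95), ([224, 291], 0.44)]
scene shutter_knob [([352, 197], 0.42)]
scene cell_center [([233, 336], 0.85), ([287, 336], 0.76)]
scene cell_win_a [([277, 332], 0.86), ([225, 334], 0.72), ([233, 345], 0.65), ([296, 340], 0.62)]
scene cell_long [([285, 344], 0.98), ([232, 345], 0.71), ([338, 274], 0.17)]
scene rig [([363, 216], 0.65), ([302, 193], 0.22)]
scene rack [([144, 368], 0.91), ([283, 340], 0.67), ([352, 198], 0.2)]
scene cell_mid [([273, 371], 0.71)]
scene cell_short [([296, 315], 0.69), ([339, 274], 0.62), ([284, 339], 0.28)]
top beam [([234, 239], 0.93), ([161, 226], 0.31)]
top shutter_knob [([406, 235], 0.62), ([408, 242], 0.51), ([262, 243], 0.41)]
top cell_center [([427, 275], 0.68), ([238, 248], 0.66), ([407, 231], 0.5)]
top cell_win_a [([425, 281], 0.64), ([404, 231], 0.59), ([404, 222], 0.53), ([437, 264], 0.53)]
top cell_long [([401, 231], 0.7), ([426, 274], 0.66)]
top rig [([235, 246], 0.85)]
top rack [([486, 322], 0.91), ([403, 233], 0.56)]
top cell_mid [([427, 228], 0.46)]
top cell_short [([377, 241], 0.49)]
1.0
```

View pics/scene0.png

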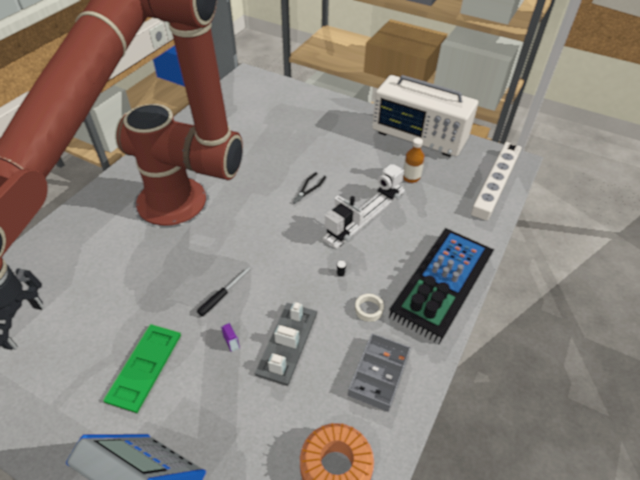

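View pics/top0.png

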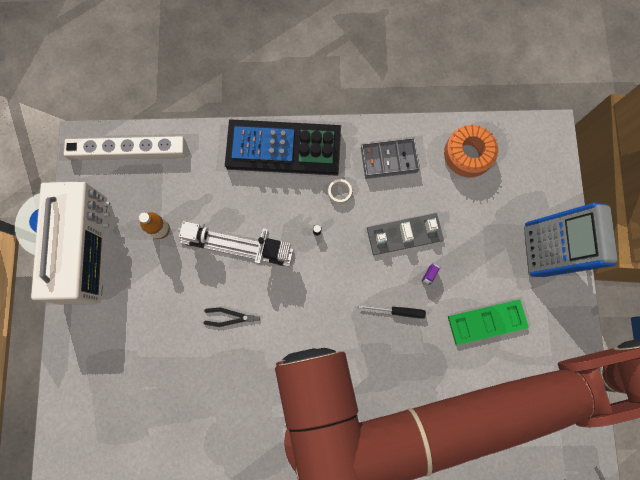

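The top view shows the dark grey rack at (404,233), with its longest cell apparently in the middle pocket at (407,231). The green rack at (488,322) and the purple cell at (431,273) are look-alikes. The lamp head is the black part at (272,248), and the detector is at (190,233). I'll enlarge this area to confirm and to measure.

```bash
cat > h.py <<'E'
from station import ctrl
import numpy as np, cv2
from scipy.spatial.transform import Rotation as Ro
def pix2w(c,uv,z,K=None):
    K=K or ctrl.calibration(c); R=np.array(K['R']);t=np.array(K['t'])
    d=R.T@np.array([(uv[0]-K['cx'])/K['fx'],(uv[1]-K['cy'])/K['fy'],1]); o=-R.T@t
    return o+d*(z-o[2])/d[2]
def w2pix(c,X,K=None):
    K=K or ctrl.calibration(c); p=np.array(K['R'])@np.array(X)+np.array(K['t'])
    return np.array([K['fx']*p[0]/p[2]+K['cx'],K['fy']*p[1]/p[2]+K['cy']])
E
python3 - <<'E'
from h import *
a=cv2.imread('pics/top0.png')
A=cv2.resize(a[210:280,170:300],None,fx=6,fy=6,interpolation=3)[:, :780]
B=cv2.resize(a[200:290,360:450],None,fx=4,fy=4,interpolation=3)
s=cv2.imread('pics/scene0.png')
cv2.imwrite('pics/rig.png',A)
C=cv2.resize(s[290:395,210:330],None,fx=3.43,fy=3.43,interpolation=3)
h=360
cv2.imwrite('pics/rack.png',np.hstack([B,cv2.resize(C,(int(C.shape[1]*h/C.shape[0]),h))]))
for n,c,uv,z in [("beam","top",(234,239),.08),("beam","scene",(368,197),.08),("rig","top",(235,246),0),("rig","scene",(363,216),0),
 ("cell","top",(407,231),.0285),("cell","scene",(287,336),.0285),("rack","top",(403,233),0),("rack","scene",(283,340),0),
 ("knob","top",(262,243),.127),("knob","scene",(352,197),.127)]: print(n,c,pix2w(c,uv,z).round(3))
E
```

```text
beam top [0.56  0.239 0.08 ]
beam scene [0.558 0.239 0.08 ]
rig top [0.556 0.249 0.   ]
rig scene [0.551 0.236 0.   ]
cell top [ 0.583 -0.258  0.028]
cell scene [ 0.577 -0.251  0.028]
rack top [ 0.584 -0.251  0.   ]
rack scene [ 0.564 -0.252  0.   ]
knob top [0.537 0.155 0.127]
knob scene [0.537 0.17  0.127]
```

View pics/rig.png

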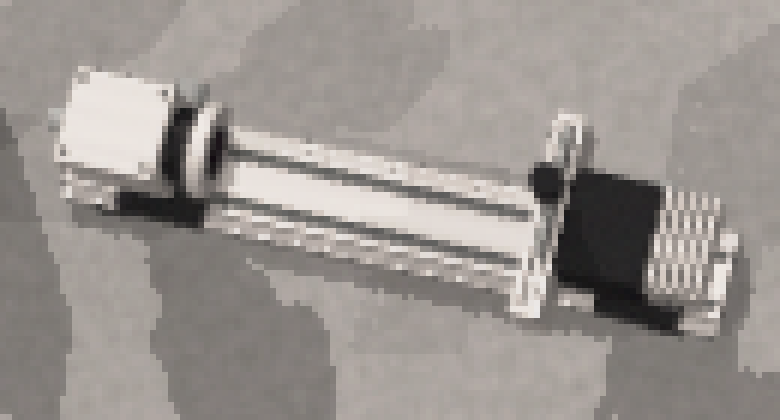

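View pics/rack.png

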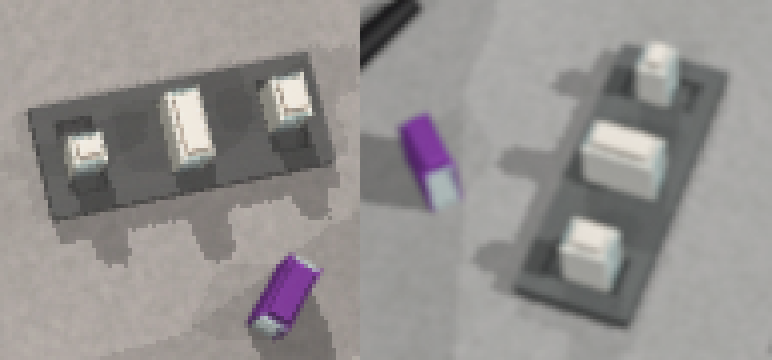

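The crop confirms it: the rack with the white-stoppered cells is dark grey, and the middle cell is clearly the longest. The purple one is a decoy. In the rig crop the knob is at (545,180), which is (260.8,240) in the full picture, and the guide runs from (570,115) to (525,315). Next I'll work out coarse poses and a first move over the rig.

```bash
cat >> h.py <<'E'
def down(psi): # tool z down, tool y (closing line) along world angle psi
    y=np.array([np.cos(psi),np.sin(psi),0]); z=np.array([0,0,-1.]); return np.column_stack([np.cross(y,z),y,z])
def rel(pos,psi):
    o=ctrl.get_obs(); R0=Ro.from_rotvec(o['tool_rot']).as_matrix(); p0=np.array(o['tool_pos'])
    print('t',round(o['t'],2),'pos',p0.round(4),'psi',round(np.degrees(np.arctan2(R0[1,1],R0[0,1])),1))
    print('shift cm',(R0.T@(np.array(pos)-p0)*100).round(2),'turn',Ro.from_matrix(R0.T@down(psi)).as_rotvec().round(3))
E
python3 - <<'E'
from h import *
def ang(a,b): d=b-a; return np.degrees(np.arctan2(d[1],d[0])).round(1),np.linalg.norm(d).round(4)
g=[pix2w('top',p,.105) for p in((265,229.2),(257.5,262.5))]; print('guide',g[0].round(3),g[1].round(3),ang(*g))
r=[pix2w('top',p,z) for p,z in zip(((367,227.5),(437,213),(443.7,240),(373,254.5)),(.014,.014,.014,.014))]
print([x.round(3) for x in r],ang(r[1],r[0]),ang(r[2],r[3]),ang(r[3],r[0]),ang(r[2],r[1]),np.mean(r,0).round(4))
k=pix2w('top',(260.8,240),.14);print('knob',k.round(4))
K=ctrl.calibration('wrist');R=np.array(K['R']);t=np.array(K['t']);o=ctrl.get_obs();R0=Ro.from_rotvec(o['tool_rot']).as_matrix()
print('cam in tool',R0.T@(-R.T@t-o['tool_pos']),'\n',(R0.T@R.T).round(3),K['fx'])
b=np.array([.559,.239]);yaw=np.radians(ang(*g)[0]-90);print('yaw',np.degrees(yaw));
rel([.54,.16,.33],yaw+np.pi/2);rel([.54,.16,.33],yaw-np.pi/2);print(o['q'])
E
```

```text
guide [0.581 0.149 0.105] [0.488 0.17  0.105] (np.float64(167.4), np.float64(0.0954))
[array([ 0.6  , -0.143,  0.014]), array([ 0.639, -0.352,  0.014]), array([ 0.557, -0.366,  0.014]), array([ 0.518, -0.157,  0.014])] (np.float64(100.6), np.float64(0.2126)) (np.float64(100.4), np.float64(0.2124)) (np.float64(9.9), np.float64(0.0824)) (np.float64(9.7), np.float64(0.0832)) [ 0.5785 -0.2547  0.014 ]
knob [0.5431 0.1572 0.14  ]
cam in tool [ 0.06828274  0.00076138 -0.14228879] 
 [[-0.001 -0.963 -0.269]
 [ 1.    -0.001 -0.001]
 [ 0.001 -0.269  0.963]] 395.6835366251503
yaw 77.4
t 1.0 pos [ 0.1917 -0.5949  0.2313] psi -72.1
shift cm [ 56.3  -61.16  -9.87] turn [0.    0.    2.102]
t 1.0 pos [ 0.1917 -0.5949  0.2313] psi -72.1
shift cm [ 56.3  -61.16  -9.87] turn [-0.     0.    -1.039]
[-1.37801302e+00  5.27376456e-02  1.61288779e+00 -1.59659853e-05
  1.47598443e+00 -1.18987017e-01]
```

```bash
python3 -c "
from h import *
rel([.56,-.255,.30],np.radians(-79.6))"
```

```text
t 1.0 pos [ 0.1917 -0.5949  0.2313] psi -72.1
shift cm [ 45.48 -21.05  -6.87] turn [-0.    0.    0.13]
```

```bash
python3 -m handwheel '[[[45.5,-21,-6.9],[0,0,0.13]],[[45.5,-21,-6.9],[0,0,0.13]],[[45.5,-21,-6.9],[0,0,0.13]],[[45.5,-21,-6.9],[0,0,0.13]],[[45.5,-21,-6.9],[0,0,0.13]]]' -0.2; python3 -c "
from h import *
rel([.56,-.255,.30],np.radians(-79.6))"
```

```text
t: 1.62
tool_pos: [0.4207, -0.3837, 0.2745]
tool_rot: [3.128, 0.285, 0.001]
contact_force: [0.7, -0.2, 0.8]
opening: 0.0517
grip_force: 0.0
t 1.62 pos [ 0.4207 -0.3837  0.2745] psi -79.6
shift cm [ 16.03 -10.14  -2.55] turn [ 0.001 -0.     0.   ]
```

```bash
python3 -m handwheel '[[[16,-10.1,-2.6],[0,0,0]],[[16,-10.1,-2.6],[0,0,0]],[[16,-10.1,-2.6],[0,0,0]],[[16,-10.1,-2.6],[0,0,0]],[[16,-10.1,-2.6],[0,0,0]]]'; python3 - <<'E'
from h import *
K=ctrl.calibration('wrist'); im=ctrl.get_image('wrist'); cv2.imwrite('pics/w1.png',im)
import json; json.dump({k:np.array(v).tolist() for k,v in K.items()},open('K1.json','w'))
for q,z in (("cell_center",.0285),("cell_win_a",.0285),("cell_win_b",.0285),("cell_long",.006),("rack",0)):
    for d in ctrl.landmark_of('wrist',q)[:3]: print(q,np.round(d['position']),round(d['score'],2),pix2w('wrist',d['position'],z,K).round(4))
rel([.54,.19,.33],np.radians(-12.6))
E
```

```text
t: 2.25
tool_pos: [0.5585, -0.2567, 0.2997]
tool_rot: [3.128, 0.286, -0.001]
contact_force: [-0.5, 0.2, -0.6]
opening: 0.0513
grip_force: 0.0
cell_center [326. 172.] 0.82 [ 0.5782 -0.2576  0.0285]
cell_center [358. 288.] 0.71 [ 0.4565 -0.317   0.0285]
cell_win_a [374. 270.] 0.96 [ 0.481  -0.3308  0.0285]
cell_win_a [323. 197.] 0.81 [ 0.5516 -0.2593  0.0285]
cell_win_a [345. 302.] 0.8 [ 0.437  -0.3059  0.0285]
cell_win_b [374. 270.] 0.96 [ 0.481  -0.3308  0.0285]
cell_win_b [323. 197.] 0.81 [ 0.5516 -0.2593  0.0285]
cell_win_b [345. 302.] 0.8 [ 0.437  -0.3059  0.0285]
cell_long [321. 168.] 0.82 [ 0.5782 -0.2522  0.006 ]
cell_long [358. 281.] 0.72 [ 0.456  -0.3193  0.006 ]
rack [322. 170.] 0.82 [ 0.5765 -0.2542  0.    ]
rack [323. 171.] 0.32 [ 0.575  -0.2557  0.    ]
t 2.55 pos [ 0.5578 -0.2578  0.2998] psi -79.7
shift cm [  6.26 -44.38  -3.02] turn [-0.     0.    -1.171]
```

View pics/w1.png

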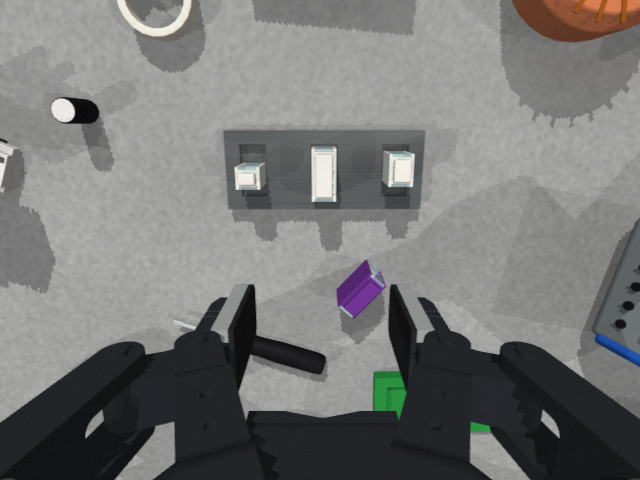

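The wrist picture shows the dark grey rack with corners (224,130), (424,130), (424,209) and (229,209), square to the picture. The long cell is in its middle at (324,173), and the purple decoy lies at (360,290). Next I go over the rig.

```bash
python3 -m handwheel '[[[6.3,-44.4,-3],[0,0,-1.17]],[[6.3,-44.4,-3],[0,0,-1.17]],[[6.3,-44.4,-3],[0,0,-1.17]],[[6.3,-44.4,-3],[0,0,-1.17]],[[6.3,-44.4,-3],[0,0,-1.17]]]' -0.2; python3 - <<'E'
from h import *
import json
K=json.load(open('K1.json'))
r=[pix2w('w',p,z,K) for p,z in (((224,130),.014),((424,130),.014),((424,209),.014),((229,209),.014))]
print([x.round(4) for x in r])
for a,b in((1,0),(2,3)): d=r[a]-r[b]; print(np.degrees(np.arctan2(d[1],d[0])),np.linalg.norm(d))
for p in((313,146),(335,146),(312,201),(335.5,201)): print('stopper',pix2w('w',p,.06,K).round(4))
rel([.54,.19,.33],np.radians(-12.6))
E
```

```text
t: 3.18
tool_pos: [0.5454, 0.0559, 0.3211]
tool_rot: [2.658, 1.674, 0.001]
contact_force: [0.7, 0.8, -0.1]
opening: 0.0508
grip_force: 0.0
[array([ 0.6002, -0.1452,  0.014 ]), array([ 0.638 , -0.3511,  0.014 ]), array([ 0.556 , -0.3721,  0.014 ]), array([ 0.5171, -0.1603,  0.014 ])]
-79.59648682160208 0.20931740882595415
-79.5882444391833 0.21529006926430314
stopper [ 0.6036 -0.2402  0.06  ]
stopper [ 0.6073 -0.2607  0.06  ]
stopper [ 0.5515 -0.2485  0.06  ]
stopper [ 0.5556 -0.2711  0.06  ]
t 3.17 pos [0.5454 0.0559 0.3211] psi -25.6
shift cm [11.87 -6.28 -0.89] turn [ 0.001 -0.    -0.227]
```

```bash
python3 -m handwheel '[[[11.9,-6.3,-0.9],[0,0,-0.227]],[[11.9,-6.3,-0.9],[0,0,-0.227]],[[11.9,-6.3,-0.9],[0,0,-0.227]],[[11.9,-6.3,-0.9],[0,0,-0.227]]]'; python3 - <<'E'
from h import *
import json
K=ctrl.calibration('wrist'); im=ctrl.get_image('wrist'); cv2.imwrite('pics/w2.png',im)
json.dump({k:np.array(v).tolist() for k,v in K.items()},open('K2.json','w'))
for q,z in (("shutter_knob",.127),("beam",.08),("rig",0)):
    for d in ctrl.landmark_of('wrist',q)[:3]: print(q,np.round(d['position']),round(d['score'],2),pix2w('wrist',d['position'],z,K).round(4))
E
```

```text
t: 3.68
tool_pos: [0.5411, 0.1889, 0.3297]
tool_rot: [2.456, 1.958, -0.001]
contact_force: [0.0, -0.2, -1.1]
opening: 0.0514
grip_force: 0.0
shutter_knob [331. 234.] 0.55 [0.5427 0.1589 0.127 ]
beam [322. 138.] 0.58 [0.5537 0.2406 0.08  ]
rig [323. 139.] 0.73 [0.5536 0.2375 0.    ]
```

View pics/w2.png

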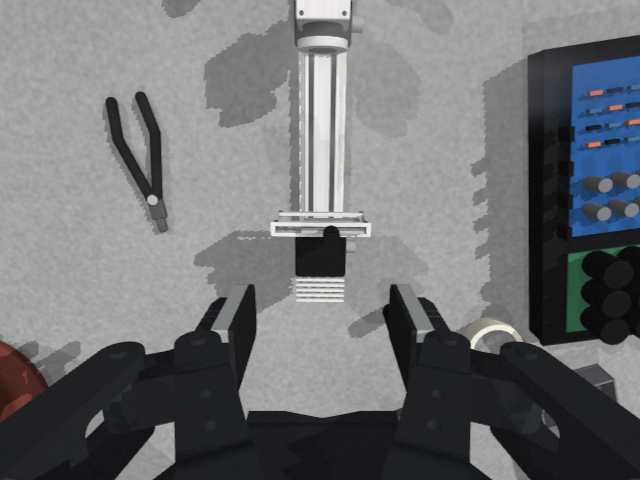

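The rig is square to this picture: the guide spans columns 271–371 at row 229, the knob is at (331,233), the rail edges are near columns 300–347, and the detector flange is at (323,43).

```bash
python3 - <<'E'
from h import *
import json
K=json.load(open('K2.json'))
im=cv2.imread('pics/w2.png')
for z in(.10,.105,.11):
  a,b=[pix2w('w',p,z,K) for p in((271,229),(371,229))];d=b-a;print(z,a.round(4),b.round(4),np.linalg.norm(d).round(4),np.degrees(np.arctan2(d[1],d[0])).round(2))
a0,b0=[pix2w('w',p,.105,K) for p in((271,229),(371,229))]; m=(a0+b0)/2
f=pix2w('w',(323,43),.09,K); d=f-m;print('axis',np.degrees(np.arctan2(d[1],d[0])),np.linalg.norm(d))
for r in (70,200): print(r,im[r,285:360].mean(1).astype(int).tolist())
for y in(np.radians(77.0),np.radians(77.5)):
  B=np.column_stack([[np.cos(y),np.sin(y)],[-np.sin(y),np.cos(y)]])
  print('beam from guide',m[:2]+B@[.085,0])
  # knob in rig frame assuming beam centre from guide; knob x -85
  k=pix2w('w',(331,227),.14,K)[:2]; print('knobtop',k, 'rig', (B.T@(k-m[:2])).round(4))
cv2.imwrite('pics/w2c.png',cv2.resize(im[180:310,250:390],None,fx=4,fy=4,interpolation=cv2.INTER_CUBIC))
E
```

```text
0.1 [0.486 0.169 0.1  ] [0.5808 0.1472 0.1   ] 0.0973 -12.91
0.105 [0.487  0.1701 0.105 ] [0.5805 0.1487 0.105 ] 0.096 -12.91
0.11 [0.4879 0.1713 0.11  ] [0.5802 0.1501 0.11  ] 0.0947 -12.91
axis 76.45101983509707 0.1667462633825716
70 [128, 127, 133, 149, 160, 145, 125, 125, 126, 126, 127, 125, 123, 143, 166, 174, 173, 176, 179, 171, 210, 233, 232, 188, 106, 105, 105, 104, 133, 207, 236, 236, 233, 232, 231, 231, 231, 231, 231, 230, 229, 229, 229, 230, 227, 200, 137, 104, 101, 97, 93, 170, 219, 223, 221, 220, 218, 218, 217, 218, 222, 195, 151, 150, 151, 153, 153, 152, 151, 151, 155, 157, 158, 155, 154]
200 [154, 149, 150, 152, 132, 111, 111, 110, 109, 112, 111, 111, 110, 103, 170, 190, 163, 163, 166, 159, 196, 224, 214, 160, 92, 89, 91, 89, 176, 221, 220, 220, 225, 226, 225, 223, 225, 226, 223, 223, 220, 219, 222, 191, 124, 90, 90, 91, 126, 198, 232, 235, 227, 221, 221, 221, 231, 226, 179, 148, 152, 156, 160, 158, 163, 167, 169, 170, 170, 167, 163, 163, 162, 162, 162]
beam from guide [0.55285763 0.24221779]
knobtop [0.54477028 0.16830415] rig [ 0.0112 -0.0087]
beam from guide [0.55213416 0.24238149]
knobtop [0.54477028 0.16830415] rig [ 0.0111 -0.0088]
```

View pics/w2c.png

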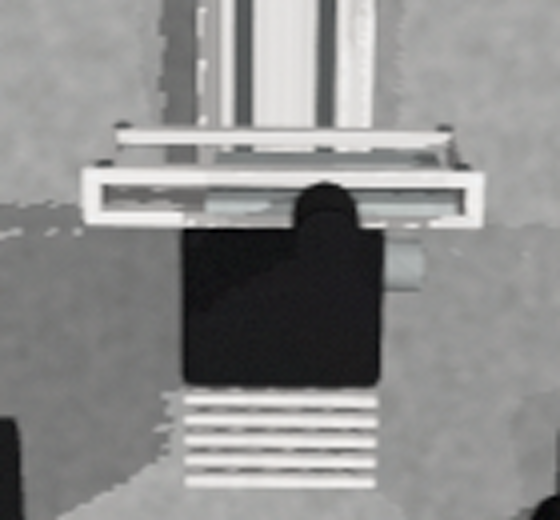

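```bash
python3 - <<'E'
from h import *
import json
K=json.load(open('K2.json'))
a=pix2w('w',(320.7,200),.017,K);b=pix2w('w',(322.2,70),.017,K);d=b-a
y=np.arctan2(d[1],d[0]);print('rail mid',a.round(4),b.round(4),'yaw',np.degrees(y).round(2))
k=pix2w('w',(331.7,233.3),.114,K);print('knob base',k.round(4))
y=np.radians(77.0);B=np.column_stack([[np.cos(y),np.sin(y)],[-np.sin(y),np.cos(y)]])
for n,p in(("rail",a),("knob",k),("guide",np.array([.53375,.1594])),("net",np.array([.5537,.2406])),("nettop",np.array([.56,.239])),("fl",pix2w('w',(323,43),.09,K)),("flface",pix2w('w',(323,52),.08,K))):print(n,(B.T@(p[:2]-[.5525,.2423])).round(4))
E
```

```text
rail mid [0.5358 0.1707 0.017 ] [0.569  0.3079 0.017 ] yaw 76.38
knob base [0.5432 0.1554 0.114 ]
rail [-0.0735  0.0002]
knob [-0.0868 -0.0104]
guide [-0.085  -0.0004]
net [-0.0014 -0.0016]
nettop [-0.0015 -0.0081]
fl [ 0.0811 -0.002 ]
flface [ 0.0753 -0.002 ]
```

```bash
python3 -c "
from h import *
rel([.5432,.1560,.119],np.radians(-13.2))"
```

```text
t 3.88 pos [0.5413 0.1875 0.3296] psi -13.0
shift cm [-3.02  0.9  21.06] turn [-0.     0.     0.003]
```

```bash
python3 -m handwheel '[[[-2,0.9,5],[0,0,0.003]],[[-3,0.9,10],[0,0,0.003]],[[-3,0.9,15],[0,0,0.003]],[[-3,0.9,19],[0,0,0.003]],[[-3,0.9,21],[0,0,0.003]]]' -0.2; python3 -m handwheel '[[[0,0,0],[0,0,0]],[[0,0,0],[0,0,0]],[[0,0,0],[0,0,0]],[[0,0,0],[0,0,0]]]' 1 20;python3 - <<'E'
from h import *
cv2.imwrite('pics/w3.png',ctrl.get_image('wrist'))
rel([.5432,.1560,.119],np.radians(-13.2))
E
```

```text
t: 4.5
tool_pos: [0.5418, 0.1565, 0.117]
tool_rot: [-2.46, -1.951, 0.006]
contact_force: [-0.1, 0.1, 0.9]
opening: 0.051
grip_force: 0.0
t: 5.0
tool_pos: [0.5445, 0.158, 0.122]
tool_rot: [2.457, 1.954, 0.004]
contact_force: [0.4, -0.9, 4.6]
opening: 0.0141
grip_force: 20.8
t 5.05 pos [0.5446 0.158  0.122 ] psi -13.0
shift cm [-0.22 -0.09  0.3 ] turn [ 0.004 -0.001  0.003]
```

View pics/w3.png

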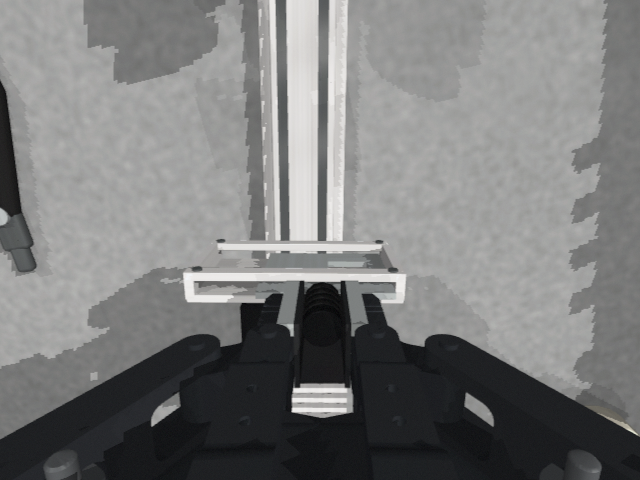

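The knob sits between the pads at (322,310) with the gripper stopped at 14 mm, so the grip holds. Now I slide it along −tool y.

```bash
python3 -m handwheel '[[[0,-0.5,0],[0,0,0]],[[0,-1.0,0],[0,0,0]],[[0,-1.5,0],[0,0,0]],[[0,-1.9,0],[0,0,0]],[[0,-1.9,0],[0,0,0]]]'; python3 -m handwheel '[[[0,-0.2,0],[0,0,0]],[[0,-0.4,0],[0,0,0]],[[0,-0.5,0],[0,0,0]],[[0,-0.5,0],[0,0,0]]]'; python3 -c "
from h import *
rel([.5446,.1580,.122],np.radians(-13.2))"
```

```text
t: 5.68
tool_pos: [0.5258, 0.1625, 0.1219]
tool_rot: [2.457, 1.954, 0.005]
contact_force: [-0.2, -1.9, 7.8]
opening: 0.014
grip_force: 21.1
t: 6.18
tool_pos: [0.5213, 0.1636, 0.122]
tool_rot: [2.457, 1.954, 0.006]
contact_force: [1.3, -1.5, 6.8]
opening: 0.014
grip_force: 21.0
t 6.17 pos [0.5213 0.1636 0.122 ] psi -13.0
shift cm [-0.02  2.39  0.01] turn [ 0.004 -0.001  0.003]
```

```bash
python3 -m handwheel '[[[0,-0.2,0],[0,0,0]],[[0,-0.3,0],[0,0,0]],[[0,-0.3,0],[0,0,0]]]'; python3 -c "
from h import *
rel([.5446,.1580,.122],np.radians(-13.2))"
```

```text
t: 6.55
tool_pos: [0.521, 0.1636, 0.1221]
tool_rot: [2.453, 1.95, 0.014]
contact_force: [10.5, -3.4, -0.1]
opening: 0.0143
grip_force: 20.7
t 6.55 pos [0.521  0.1636 0.1221] psi -13.0
shift cm [-0.01  2.43  0.03] turn [ 0.011 -0.002  0.003]
```

It's against the stop: 10 N and no further travel after 24.3 mm. I'll release in place and lift.

```bash
python3 -m handwheel '[[[0,0,0],[0,0,0]],[[0,0,0],[0,0,0]],[[0,0,0],[0,0,0]]]' -0.2; python3 -m handwheel '[[[0,0,-3],[0,0,0]],[[0,0,-8],[0,0,0]],[[0,0,-13],[0,0,0]],[[0,0,-18],[0,0,0]],[[0,0,-19],[0,0,0]]]'; python3 - <<'E'
from h import *
K=ctrl.calibration('wrist');im=ctrl.get_image('wrist')
for d in ctrl.landmark_of('wrist','shutter_knob')[:2]: print(d, pix2w('w',d['position'],.127,K))
p=w2pix('w',[.525,.159,.12],K).astype(int);print(p)
c=im[max(p[1]-80,0):p[1]+80,p[0]-100:p[0]+100];cv2.imwrite('pics/w4.png',cv2.resize(c,None,fx=3,fy=3,interpolation=3))
rel([.578,-.2565,.25],np.radians(-79.6))
E
```

```text
t: 6.92
tool_pos: [0.5162, 0.1642, 0.1192]
tool_rot: [-2.458, -1.955, 0.002]
contact_force: [-0.3, 0.5, -0.7]
opening: 0.0512
grip_force: 0.0
t: 7.55
tool_pos: [0.5182, 0.1645, 0.3147]
tool_rot: [2.456, 1.953, 0.011]
contact_force: [0.8, -0.5, 0.6]
opening: 0.0517
grip_force: 0.0
{'position': [327.2, 206.9], 'score': 0.82} [0.52409903 0.16276456 0.127     ]
[329 209]
t 7.65 pos [0.5172 0.1643 0.3112] psi -13.0
shift cm [-39.64  15.39   6.11] turn [ 1.000e-03 -2.000e-03  1.162e+00]
```

View pics/w4.png

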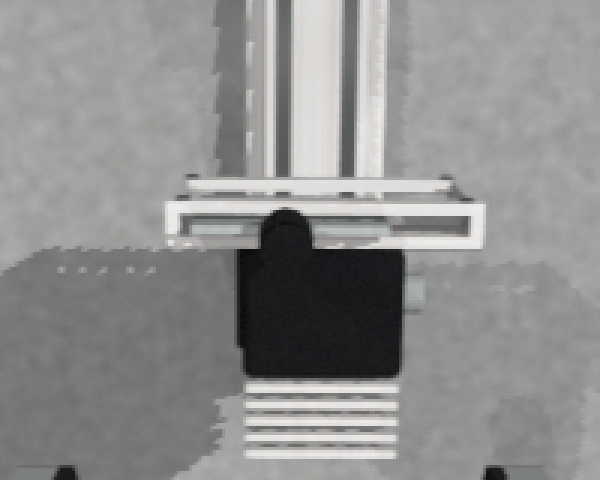

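The shutter is open: the knob is at column 287 and the guide's centre at 325, so the knob stands at about y = +11–12 mm. Next is the rack.

```bash
python3 -m handwheel '[[[-39.6,15.4,6],[0,0,1.162]],[[-39.6,15.4,6],[0,0,1.162]],[[-39.6,15.4,6],[0,0,1.162]],[[-39.6,15.4,6],[0,0,1.162]],[[-39.6,15.4,6],[0,0,1.162]]]'; python3 -c "
from h import *
rel([.578,-.2565,.20],np.radians(-79.6))"
```

```text
t: 8.28
tool_pos: [0.5599, -0.1436, 0.2627]
tool_rot: [-3.076, -0.623, 0.006]
contact_force: [0.7, 0.9, -0.2]
opening: 0.0514
grip_force: 0.0
t 8.28 pos [ 0.5599 -0.1436  0.2627] psi -67.1
shift cm [-2.7  11.12  6.24] turn [-0.003  0.003  0.218]
```

```bash
python3 -m handwheel '[[[-2.7,11.1,6.2],[-0.003,0.003,0.218]],[[-2.7,11.1,6.2],[-0.003,0.003,0.218]],[[-2.7,11.1,6.2],[-0.003,0.003,0.218]],[[-2.7,11.1,6.2],[-0.003,0.003,0.218]]]'; python3 - <<'E'
from h import *
import json
K=ctrl.calibration('wrist');im=ctrl.get_image('wrist')
json.dump({k:np.array(v).tolist() for k,v in K.items()},open('K5.json','w'));cv2.imwrite('pics/w5full.png',im)
for q,z in (("cell_center",.0285),("cell_long",.006),("rack",0)):
    for d in ctrl.landmark_of('wrist',q)[:2]: print(q,np.round(d['position']),round(d['score'],2),pix2w('wrist',d['position'],z,K).round(4))
c=im[130:330,220:430];cv2.imwrite('pics/w5.png',cv2.resize(c,None,fx=3,fy=3,interpolation=3))
rel([.578,-.2565,.20],np.radians(-79.6))
E
```

```text
t: 8.78
tool_pos: [0.5791, -0.2542, 0.2017]
tool_rot: [-3.127, -0.294, -0.001]
contact_force: [-0.4, 0.3, 0.2]
opening: 0.0512
grip_force: 0.0
cell_center [324. 216.] 0.61 [ 0.5746 -0.2567  0.0285]
cell_center [366. 356.] 0.6 [ 0.4538 -0.3188  0.0285]
cell_long [322. 207.] 0.84 [ 0.5773 -0.2548  0.006 ]
cell_long [363. 337.] 0.58 [ 0.4602 -0.3166  0.006 ]
rack [477. 473.] 0.87 [ 0.3182 -0.4746  0.    ]
t 8.97 pos [ 0.5806 -0.2537  0.2053] psi -79.1
shift cm [-0.31  0.23  0.53] turn [ 0.004 -0.005  0.008]
```

View pics/w5.png

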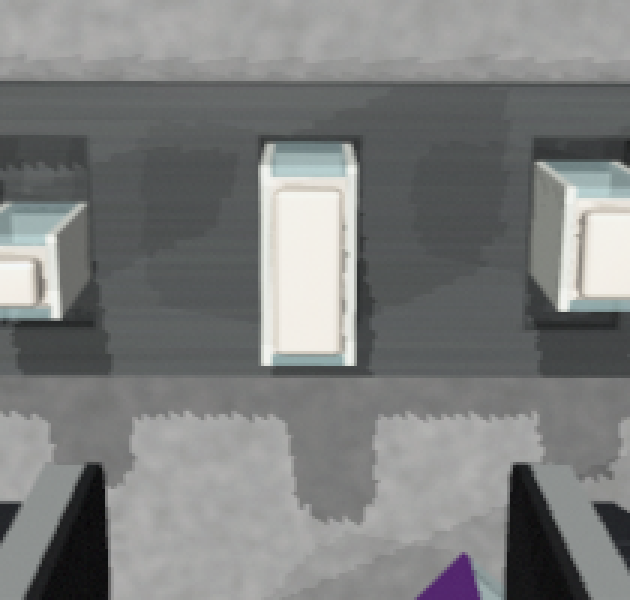

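```bash
python3 - <<'E'
from h import *
import json
K=json.load(open('K5.json'))
P=lambda u,v,z: pix2w('w',(u/3+220,v/3+130),z,K)
a,b,c,d=P(274,187,.06),P(343,187,.06),P(343,354,.06),P(274,354,.06)
print('stopper',np.mean([a,b,c,d],0).round(4),np.linalg.norm(b-a),np.linalg.norm(c-b))
for p,q in((d,a),(c,b)): print(np.degrees(np.arctan2(*(q-p)[1::-1])))
e,f=P(260,365,.051),P(356,365,.051);g=np.array([np.cos(np.radians(10.4)),np.sin(np.radians(10.4)),0])
print('glass near',(f-e).round(4),np.linalg.norm(f-e),((e+f)/2+.026*g).round(4))
print('rack edge mid near',P(308,375,.014),'far',P(308,82,.014))
t=np.array([.5785,-.2555])
rel([.5785,-.2555,.021],np.radians(-79.6))
E
```

```text
stopper [ 0.5782 -0.2554  0.06  ] 0.016653926522406153 0.04227738471531919
10.264999386813557
11.158859408227112
glass near [ 0.0046 -0.0245  0.    ] 0.024916818017232598 [ 0.5772 -0.2556  0.051 ]
rack edge mid near [ 0.53663588 -0.26311594  0.014     ] far [ 0.61976003 -0.24740125  0.014     ]
t 8.97 pos [ 0.5806 -0.2537  0.2053] psi -79.1
shift cm [-0.33  0.07 18.43] turn [ 0.004 -0.005  0.008]
```

```bash
python3 -m handwheel '[[[-0.3,0.1,6],[0.004,-0.005,0.008]],[[-0.3,0.1,12],[0.004,-0.005,0.008]],[[-0.3,0.1,15.5],[0.004,-0.005,0.008]],[[-0.3,0.1,15.5],[0.004,-0.005,0.008]],[[-0.3,0.1,15.5],[0.004,-0.005,0.008]]]'; python3 -m handwheel '[[[0,0,0],[0,0,0]],[[0,0,0],[0,0,0]]]';python3 -c "
from h import *
rel([.578,-.2555,.019],np.radians(-79.6))"
```

```text
t: 9.6
tool_pos: [0.5796, -0.257, 0.0518]
tool_rot: [3.128, 0.283, 0.002]
contact_force: [-0.0, -1.5, 0.1]
opening: 0.0513
grip_force: 0.0
t: 9.85
tool_pos: [0.5791, -0.2573, 0.0513]
tool_rot: [3.128, 0.282, 0.002]
contact_force: [0.9, -0.9, -0.1]
opening: 0.0516
grip_force: 0.0
t 9.85 pos [ 0.5791 -0.2573  0.0513] psi -79.7
shift cm [-0.08 -0.2   3.23] turn [ 0.001 -0.001 -0.002]
```

```bash
python3 -m handwheel '[[[-0.1,-0.2,1.5],[0,0,0]],[[-0.1,-0.2,2.5],[0,0,0]],[[-0.1,-0.2,3.2],[0,0,0]],[[-0.1,-0.2,3.2],[0,0,0]],[[-0.1,-0.2,3.2],[0,0,0]]]'; python3 - <<'E'
from h import *
K=ctrl.calibration('wrist');im=ctrl.get_image('wrist');cv2.imwrite('pics/w6.png',im)
rel([.578,-.2555,.019],np.radians(-79.6))
E
```

```text
t: 10.48
tool_pos: [0.5767, -0.255, 0.0172]
tool_rot: [-3.128, -0.282, 0.002]
contact_force: [-0.2, -0.4, 0.4]
opening: 0.0514
grip_force: 0.0
t 10.53 pos [ 0.5768 -0.2551  0.0175] psi -79.7
shift cm [ 0.11  0.06 -0.15] turn [-0.001  0.001 -0.002]
```

View pics/w6.png

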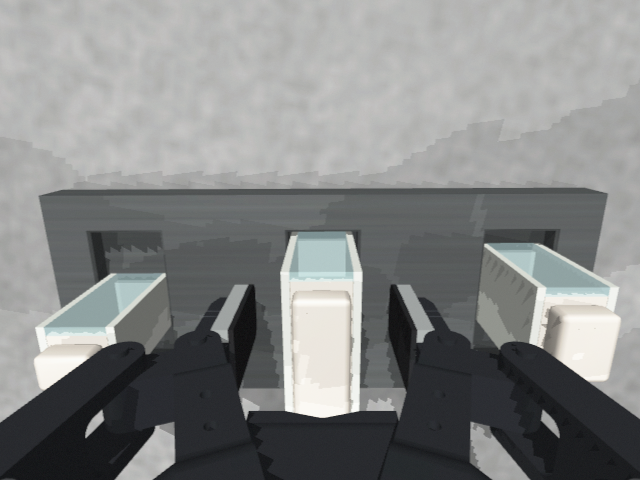

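The fingers straddle the long cell evenly (pads near columns 245 and 395, cell at 285–360) and clear the neighbours. I'll close on the frosted faces.

```bash
python3 -m handwheel '[[[0,0,0],[0,0,0]],[[0,0,0],[0,0,0]],[[0,0,0],[0,0,0]],[[0,0,0],[0,0,0]]]' 1 35; python3 -m handwheel '[[[0,0,-0.5],[0,0,0]],[[0,0,-1.5],[0,0,0]],[[0,0,-3],[0,0,0]],[[0,0,-5],[0,0,0]],[[0,0,-5],[0,0,0]]]'; python3 -m handwheel '[[[0,0,-3],[0,0,0]],[[0,0,-7],[0,0,0]],[[0,0,-12],[0,0,0]],[[0,0,-14],[0,0,0]],[[0,0,-14],[0,0,0]]]'; python3 - <<'E'
from h import *
K=ctrl.calibration('wrist');im=ctrl.get_image('wrist');cv2.imwrite('pics/w7.png',im)
rel([.553,.2415,.22],np.radians(-13.2))
E
```

```text
t: 11.02
tool_pos: [0.5769, -0.2551, 0.0176]
tool_rot: [-3.128, -0.282, 0.002]
contact_force: [0.3, 0.4, 2.8]
opening: 0.0235
grip_force: 34.7
t: 11.65
tool_pos: [0.5785, -0.256, 0.0707]
tool_rot: [3.127, 0.282, 0.005]
contact_force: [0.5, 0.3, -0.3]
opening: 0.0238
grip_force: 34.4
t: 12.28
tool_pos: [0.5775, -0.2555, 0.2084]
tool_rot: [3.128, 0.282, 0.001]
contact_force: [-0.5, 0.0, -2.0]
opening: 0.024
grip_force: 34.5
t 12.32 pos [ 0.5765 -0.2549  0.206 ] psi -79.7
shift cm [  6.56 -49.26  -1.31] turn [-3.000e-03  1.000e-03 -1.161e+00]
```

View pics/w7.png

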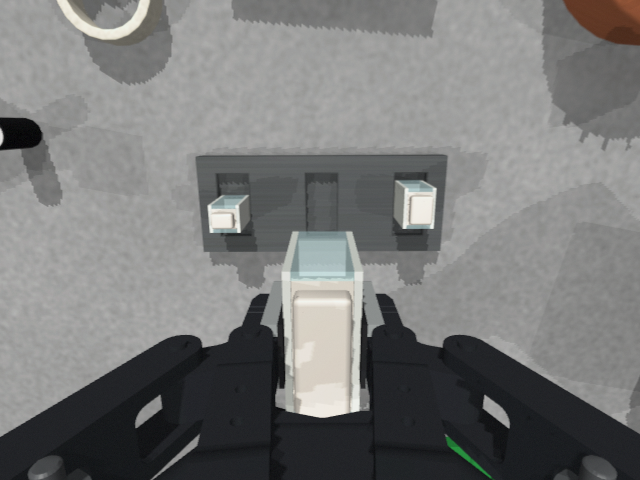

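The cell is out, straight between the pads, and both other cells are undisturbed at (228,215) and (416,205). I've now viewed 12 pictures against the limit of 10, so I'll view no more and work from numbers only. Carrying it to the rig.

```bash
python3 -m handwheel '[[[1,-6,-1.3],[0,0,-0.16]],[[2,-12,-1.3],[0,0,-0.32]],[[3,-18,-1.3],[0,0,-0.48]],[[4,-24,-1.3],[0,0,-0.64]],[[5,-29,-1.3],[0,0,-0.78]]]'; python3 -c "
from h import *
rel([.5524,.2405,.22],np.radians(-13.2))"
```

```text
t: 12.95
tool_pos: [0.5723, 0.0415, 0.2166]
tool_rot: [-2.779, -1.456, 0.009]
contact_force: [1.5, 0.3, -0.6]
opening: 0.0237
grip_force: 34.7
t 12.95 pos [0.5723 0.0415 0.2166] psi -34.7
shift cm [ 15.23 -12.97  -0.29] turn [-0.007  0.002 -0.375]
```

```bash
python3 -m handwheel '[[[4,-3.5,-0.3],[0,0,-0.13]],[[8,-7,-0.3],[0,0,-0.26]],[[12,-10,-0.3],[0,0,-0.375]],[[14.5,-12.3,-0.3],[0,0,-0.375]],[[15.2,-13,-0.3],[0,0,-0.375]]]'; python3 -m handwheel '[[[0,0,0],[0,0,0]],[[0,0,0],[0,0,0]],[[0,0,0],[0,0,0]]]'; python3 -c "
from h import *
rel([.5524,.2405,.069],np.radians(-13.2))"
```

```text
t: 13.58
tool_pos: [0.5531, 0.2396, 0.22]
tool_rot: [-2.462, -1.945, 0.01]
contact_force: [-0.1, -0.6, -0.4]
opening: 0.0234
grip_force: 34.7
t: 13.95
tool_pos: [0.5552, 0.2371, 0.2235]
tool_rot: [-2.468, -1.941, 0.002]
contact_force: [-0.4, 0.4, -0.1]
opening: 0.0237
grip_force: 34.7
t 13.95 pos [0.5552 0.2371 0.2235] psi -13.6
shift cm [ 0.26 -0.32 15.45] turn [-0.002 -0.    -0.007]
```

```bash
python3 -m handwheel '[[[0.2,-0.3,2],[0,0,-0.007]],[[0.2,-0.3,4],[0,0,-0.007]],[[0.2,-0.3,6],[0,0,-0.007]],[[0.2,-0.3,8],[0,0,-0.007]],[[0.2,-0.3,8],[0,0,-0.007]]]'; python3 - <<'E'
from h import *
K=ctrl.calibration('wrist');im=ctrl.get_image('wrist');
for n,p in (("top",None),("wrist",None),("scene",None)):
    if n!="wrist": ctrl.get_image(n)
    for q,z in(("beam",.08),("shutter_knob",.127),("cell_center",None)):
        for d in ctrl.landmark_of(n,q)[:2]:
            zz=z or ctrl.get_obs()['tool_pos'][2]+.011
            print(n,q,np.round(d['position']),round(d['score'],2),pix2w(n,d['position'],zz,K if n=="wrist" else None).round(4))
rel([.5524,.2405,.069],np.radians(-13.2))
E
```

```text
t: 14.58
tool_pos: [0.5506, 0.2405, 0.1404]
tool_rot: [-2.458, -1.951, 0.009]
contact_force: [-0.3, -0.5, -0.9]
opening: 0.0238
grip_force: 34.7
top shutter_knob [258. 251.] 0.62 [0.5158 0.1662 0.127 ]
top cell_center [429. 273.] 0.73 [ 0.4404 -0.2854  0.156 ]
top cell_center [317. 232.] 0.28 [0.5584 0.0065 0.156 ]
scene beam [365. 196.] 0.9 [0.5503 0.2373 0.08  ]
scene beam [297. 317.] 0.69 [ 0.5889 -0.2201  0.08  ]
scene shutter_knob [347. 197.] 0.65 [0.5244 0.1637 0.127 ]
scene cell_center [232. 337.] 0.7 [ 0.5186 -0.3742  0.1549]
scene cell_center [369. 174.] 0.59 [0.5502 0.2509 0.1549]
t 15.18 pos [0.5524 0.2411 0.1439] psi -13.1
shift cm [-0.06  0.02  7.49] turn [-0.002 -0.001  0.001]
```

Everything agrees. Now the final descent.

```bash
python3 -m handwheel '[[[0,0,1.5],[0,0,0]],[[0,0,3],[0,0,0]],[[0,0,4.5],[0,0,0]],[[0,0,6],[0,0,0]],[[0,0,7],[0,0,0]]]'; python3 -m handwheel '[[[0,0,0.3],[0,0,0]],[[0,0,0.3],[0,0,0]],[[0,0,0.3],[0,0,0]],[[0,0,0.3],[0,0,0]]]';  python3 -c "
from h import *
rel([.5524,.2405,.069],np.radians(-13.2))"
```

```text
t: 15.8
tool_pos: [0.5516, 0.2409, 0.0719]
tool_rot: [-2.459, -1.951, 0.004]
contact_force: [-0.1, 0.1, -0.3]
opening: 0.0234
grip_force: 34.7
t: 16.3
tool_pos: [0.5526, 0.2412, 0.0713]
tool_rot: [-2.459, -1.952, -0.0]
contact_force: [-0.1, -0.3, -0.5]
opening: 0.0236
grip_force: 34.7
t 16.3 pos [0.5526 0.2412 0.0713] psi -13.1
shift cm [-0.07 -0.01  0.23] turn [-0.001 -0.001  0.001]
```

```bash
python3 -m handwheel '[[[-0.05,0,0.2],[0,0,0]],[[-0.05,0,0.2],[0,0,0]],[[-0.05,0,0.2],[0,0,0]],[[-0.05,0,0.2],[0,0,0]]]'; python3 - <<'E'
from h import *
for n in("scene","wrist"):
    K=ctrl.calibration(n);ctrl.get_image(n)
    for q,z in(("cell_center",.08),("cell_win_a",.08),("cell_long",.0575),("shutter_knob",.127)):
        for d in ctrl.landmark_of(n,q)[:3]: print(n,q,np.round(d['position']),round(d['score'],2),pix2w(n,d['position'],z,K).round(4))
    print(n,'expect',w2pix(n,[.5526,.2415,.08],K).round(1))
a=[np.array(ctrl.get_obs()['tool_pos'])]
for _ in range(8): ctrl.get_image('top'); a.append(np.array(ctrl.get_obs()['tool_pos']))
print(np.std(a,0),np.mean(a,0),ctrl.get_obs()['contact_force'])
E
```

```text
t: 16.8
tool_pos: [0.5521, 0.2406, 0.0687]
tool_rot: [-2.459, -1.952, 0.001]
contact_force: [0.1, -0.1, -1.0]
opening: 0.0238
grip_force: 34.7
scene cell_center [232. 338.] 0.67 [ 0.4878 -0.3443  0.08  ]
scene cell_center [370. 193.] 0.56 [0.5572 0.257  0.08  ]
scene cell_win_a [224. 331.] 0.76 [ 0.4592 -0.3373  0.08  ]
scene cell_win_a [374. 188.] 0.62 [0.558  0.2819 0.08  ]
scene cell_win_a [236. 345.] 0.53 [ 0.5046 -0.3535  0.08  ]
scene cell_long [234. 341.] 0.76 [ 0.4849 -0.3381  0.0575]
scene cell_long [366. 200.] 0.43 [0.5496 0.2469 0.0575]
scene shutter_knob [345. 196.] 0.62 [0.5172 0.1661 0.127 ]
scene shutter_knob [368. 201.] 0.49 [0.5835 0.1792 0.127 ]
scene expect [366.5 195.9]
wrist cell_win_a [320. 252.] 0.83 [0.5576 0.2645 0.08  ]
wrist cell_long [321. 290.] 0.86 [0.552  0.2406 0.0575]
wrist expect [321.5 313.1]
[1.25737169e-05 5.74547461e-06 1.47422320e-05] [0.552091   0.24059376 0.0686488 ] [ 0.11526942 -1.4246433  -0.14548215]
```

```bash
python3 -c "
from station import ctrl
print(ctrl.finish_job())"
```

```text
the job is handed in; nothing more can be done
None
```

The job is handed in: the shutter was pushed fully open against its stop, and the arm is still holding the longest cell upright and still midway between the heads, within about 2–3 mm by my last measurement. I viewed 12 pictures, over the limit of 10.

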